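Load a hardness test block and hold it on its datum stops

TASK

Lay the rectangular steel test block flat in the pocket of the positioning fixture's open drawer, its long side along the direction in which the drawer slides, and let go of it. Then slide the drawer shut by its upright tab, pressing the block back against the sprung plunger until it meets both hard stops; do not ram it. Finish while still holding the drawer there: do not let go, because the spring pushes the drawer out again; leave the other things on the bench where they are.

Things in the scene. Friction and masses are not known exactly. Their poses are not given: they have to be found in the camera images.
- block_center (a point): centre (half-way up) of the loose test block: rectangular ground steel, 45 mm along its x, 60 mm along its y, 15 mm high (z up), 0.22 to 0.42 kg. Starts flat on the bench, right of the fixture. A half turn makes no difference. Grip its 45 mm width: the pocket leaves finger room on those sides.
- pocket (a point): centre of the drawer pocket's floor, 12 mm above the bench, moves with the drawer; x = closing direction (roughly away from the robot), y left, z up. Pocket: x from -33 mm (high front wall) to +33 mm (rear lip 3 mm high), 52 mm wide in y between side lips 5 mm high and thick with a finger gap from x = -21 to +21 mm. The block's 60 mm side goes along x.
- tab (a point): centre of the upright tab on the drawer's front, 49 mm above the bench, axes as pocket, 38 mm from the pocket's centre in -x. Tab: 10 mm thick in x, 26 mm wide in y, reaches 17 mm above and below this point. Under it the front wall, 62 mm wide, top 30 mm above the bench. The loaded block's top, just behind the wall, is 27 mm above the bench: fingers behind the tab stay above that.
- drawer: the sliding drawer (floor, lips, front wall and tab in one piece), axes as pocket; origin 3 mm from the pocket's centre in -x. Home (block touching both stops and the front wall) this origin is at x = 0 in the frame of fixture; it starts 85 to 105 mm out, at x = -0.085 to -0.105. Slides with about 1 N of friction.
- plunger (a joint): travel of the sprung plunger, m: 0 = fully out. A brass pin 9 mm thick on the middle line behind the pocket, 21 mm above the bench. The block meets it when the drawer is 12 mm from home (if resting on the front wall) and has pushed it back 0.012 at the stops. It pushes with 4 N at first, 10 N at the stops, so the drawer springs out when let go.
- test_block: the same test block; origin at the centre of its underside, axes as block_center.
- fixture: the bench-fixed fixture with two hard stops: dark steel studs 10 mm thick, 17 mm either side of the middle line, 21 mm above the bench. Origin: on the bench, middle line; x = closing direction; stop faces at x = +30 mm, tab centre at x = -35 mm when home. Over them a fixed clear cover, top 51 mm up, from x = +8 mm; fixed side rails 30 mm high from x = -15 mm, 34 to 45 mm off the middle line.
- stops: the fixture's two hard stop studs, fixed; same origin and axes as fixture
- disc: bystander: steel disc, 38 mm across, 14 mm high; origin under its centre
- weight: bystander: check weight with a knob, 25 mm across, 32 mm high; origin under its centre
- marker: bystander: marker pen lying on the bench, 17x132x18 mm; origin under its centre
- sample_cup_00: bystander: small white cup, 29 mm across, 19 mm high; origin under its centre
- sample_cup_01: bystander: small white cup, 32 mm across, 22 mm high; origin under its centre
Mind the look-alikes: they are no part of the job. What is shaped like the test_block but orange or pink is not meant.

How it is judged:
On the way:
1. the block lies flat in the pocket of the still open drawer, let go (x of block_center in the frame of pocket between -0.0065 and 0.0065 m and y of block_center in the frame of pocket between -0.0055 and 0.0055 m and z of block_center in the frame of pocket between 0.0055 and 0.0095 m and angle between block_center's own z axis and vertical below 0.06 rad and angle between the y axis of block_center and the x axis of pocket, either way round below 0.15 rad and x of drawer in the frame of fixture below -0.05 m and contact force between the fingers and test_block below 0.3 N), for 0.2 s.
At the end, for the whole second after the job is handed in: The robot is still holding or pressing the drawer (more than 3 N) and not touching the block; the drawer is home to within 2 mm, the block lies flat in its pocket (within the pocket's play), has pushed the plunger back at least 10.5 mm and presses on the hard stops with 1 to 40 N, at rest (x of block_center in the frame of pocket between -0.0065 and 0.0065 m and y of block_center in the frame of pocket between -0.0055 and 0.0055 m and z of block_center in the frame of pocket between 0.0055 and 0.0095 m and angle between block_center's own z axis and vertical below 0.06 rad and angle between the y axis of block_center and the x axis of pocket, either way round below 0.15 rad and x of drawer in the frame of fixture between -0.002 and 0.004 m and value of joint plunger above 0.0105 m and contact force between test_block and stops between 1 and 40 N and contact force between any of the fingers, the arm and drawer above 3 N and contact force between each of the fingers, the arm and test_block below 0.3 N and linear speed of test_block below 0.01 m/s); the arm keeps its last pose, push and grip.
It fails at once if the block is rammed against the stops (over 60 N) (contact force between test_block and stops above 60 N).
It fails at once if a bystander is pushed more than 25 mm from its place (distance of any of disc, weight, marker, sample_cup_00, sample_cup_01 from where it was at the start of the episode above 0.025 m).
It also fails if it takes over 72 s, if anything falls off the work surface, if the arm or the gripper's body presses on something with over 40 N, if the wrist force passes 120 N, or if a joint passes its speed limit or range.

ROBOT

A 6-joint arm with a two-finger parallel gripper is mounted at the origin on a cart in front of the work surface, level with it; the furniture and walls round the work are solid. World frame = base frame: x ahead of the robot, y to its left, z up, the work surface at z = 0. Lengths are in m, angles in rad, forces in N, time in s.
With the tool pointing down it reaches from about 0.35 to 0.875 m from the base axis. Payload 4.2 kg.
Tool frame: the origin (TCP) lies at the very end of the fingers, on their centre line; the grasp point (between the pads) lies pinch_z behind it (pinch_z is the distance from the TCP to the grasp point, in m); z points along the fingers, y is the direction in which the jaws open and shut (so a half turn about z gives the same grasp; the last joint's range is limited). The gripper opens to 87 mm and grips with 3 to 60 N. Pads are 19 mm wide; open, the fingers measure 117 mm over their backs; the gripper's body (75 mm by 190 mm) begins 51 mm behind the grasp point.
Start: joints at [0.259, 0.385, 0.008, 0, -1.194, -0.259], TCP at [0.625, 0, 0.223] pointing down, gripper open.
Joint ranges: [-3.14, 3.14], [-1.21, 2.06], [-1.07, 1.41], [-3.16, 2.05], [-2.99, -0.16], [-3.1, 3.1]. Speed limits (rad/s): [2.79, 2.79, 3.14, 3.14, 3.14, 3.14].

INTERFACE

Orientations are given as [roll, pitch, yaw] about the fixed x, y, z axes, in that order (R = Rz(yaw) Ry(pitch) Rx(roll)).
In Python, from rig import * gives the robot as it stands.
- The arm moves only by the tool carry_out, never from a script. Its argument "motion" is one flat list of numbers, 5 for each row, row after row: the shift along the tool's x, y, z in mm, then the turn about the tool's z in degrees, then the opening, from -1 (shut) to 1 (fully open). A call has 1 to 20 rows; each row shifts and turns the commanded pose from where the row before left it, along the tool's axes as they then stand; what a row does not reach is not made up. A row lasts 1/8 s, in which the tool goes at most 62.5 mm and 10.7 degrees, less where a joint would pass 70% of its speed; a pose out of reach is approached as far as the arm can. A call with a gripper value outside its range is refused whole. The fingers move at their own pace and stop on an object; "squeeze" is the grip in N (left out, the last holds). Time passes only in rows, so rows that do not move let the fingers close. It gives the time, the measured TCP pose, the force and the opening at its end, in the units of the state.
- observe(): the state, without advancing time (a new reading comes with each control period).
- snapshot(name): name is "scene" or "side" or "wrist"; returns (picture, depth): 420x560x3 uint8, red, green, blue; 420x560 float32, m along the optical axis (not along the pixel's ray), 0 where there is no reading.
- calibration(name): a dict with "intrinsics" (3x3 intrinsics, pixels), "distortion" ([k1, k2, p1, p2, k3] as OpenCV has them; the pictures are not rectified), "origin" and "rotation" of the camera in the world. Camera axes: x right, y up, looking along -z (the intrinsics and any distortion apply to the point x, -y, -z); pixel columns grow to the right and rows downward; lengths in m; the calibration is good to about 2 mm. A picture is of the moment at which its call begins: read the wrist's pose just before it. calibration takes no time and is no camera call; for the wrist camera it gives the pose at the moment of the call.
- sign_off(): hands the job in, once; it reports no verdict.
The state is a dict: "clock": time; "joints": joint angles; "dq": joint speeds; "effort": joint torques, N m; "eef_pos": TCP position; "ee_rot": TCP orientation; "ft_force": force on the tool from outside, world axes, zero at the start; "moment": the same for the moment, N m; "grip_width": finger opening in m.
Only numpy, scipy, OpenCV 4.12 (cv2) and the standard library are available. Lean on these libraries where they do the work, as an engineer would, in place of code of your own. Each camera call takes 0.05 s, during which the arm holds its last target. There are 200 camera calls.

## Working session

There is one attempt and no reset: what is moved stays moved. The work goes in short steps, Python scripts to look and compute and a tool call to move; the robot and the scene stay as the last step left them, time stands still between calls to the robot, and variables do not carry over. Pictures are saved under pics/ and viewed, about 8 in all and at most 12, crops included, and the job is handed in when it is done.

Besides the shell and the picture viewer there is one more tool, called after ">>>" by a JSON object that holds its "op" and its "data", one argument or row to a line. carry_out: Moves the arm, as the interface text tells. Its arguments: {"type":"object","properties":{"motion":{"type":"array","items":{"type":"number"}},"squeeze":{"type":"number"}},"required":["motion"]}

```bash
mkdir -p pics; cat > h.py <<'E'
from rig import *
import numpy as np, cv2
def save(n,img): cv2.imwrite('pics/'+n,cv2.cvtColor(img,cv2.COLOR_RGB2BGR))
def ray(c,uv):
    K=np.array(c['intrinsics']);d=np.array(c['distortion'],float)
    p=cv2.undistortPoints(np.array(uv,float).reshape(-1,1,2),K,d).reshape(-1,2)
    v=np.c_[p[:,0],-p[:,1],-np.ones(len(p))]
    return np.array(c['origin']),v@np.array(c['rotation']).T
def onplane(c,uv,z):
    o,v=ray(c,uv); return o+v*((z-o[2])/v[:,2])[:,None]
def depthpt(c,uv,d):
    o,v=ray(c,uv); return o+v*np.array(d).reshape(-1,1)
E
python3 - <<'E'
from h import *
s=observe();print(s)
for n in('scene','side','wrist'):
    c=calibration(n);p,d=snapshot(n);np.savez('pics/%s0.npz'%n,p=p,d=d,**{k:np.array(v) for k,v in c.items()})
    save(n+'0.png',p);print(n,c['origin'],np.array(c['rotation']).round(3).tolist(),c['intrinsics'])
E
```

```text
{'clock': 0.0, 'joints': array([ 2.58605067e-01,  3.85568956e-01,  6.61531617e-03, -5.14038378e-04,
       -1.19401536e+00, -2.58592499e-01]), 'dq': array([-9.64713000e-04,  1.13021147e-03, -4.52538760e-05, -2.13257234e-03,
       -5.54619591e-04,  4.77496242e-04]), 'effort': array([ 5.69075401e-04, -3.90661991e+01,  1.87403029e+01,  4.22001421e+00,
        1.09914420e-02, -1.81494070e-04]), 'eef_pos': array([6.24385674e-01, 2.28181259e-05, 2.21445789e-01]), 'ee_rot': array([ 3.13937005e+00, -9.39181275e-05, -1.57097330e+00]), 'ft_force': array([0.10074678, 0.63366269, 0.26928782]), 'moment': array([ 0.05981536, -0.00297594,  0.00588577]), 'grip_width': 0.08659072796668706}
scene [-0.41907586 -0.42834149  0.85345053] [0.906, -0.022, -1.126] [[534.40693194   0.         282.95242183]
 [  0.         534.40693194 204.21973009]
 [  0.           0.           1.        ]]
side [0.0741306  0.9799104  0.48518165] [1.188, 0.018, -2.711] [[431.93723465   0.         285.03632793]
 [  0.         431.93723465 208.83655002]
 [  0.           0.           1.        ]]
wrist [ 0.62411077 -0.08477212  0.38345907] [-0.311, -0.002, -3.141] [[299.69844399   0.         276.52652178]
 [  0.         299.69844399 206.41493027]
 [  0.           0.           1.        ]]
```

```bash
sed -i "s/@np.array(c\['rotation'\]).T/@Rot.from_euler('xyz',np.array(c['rotation'])).as_matrix().T/; s/^import numpy.*/&\nfrom scipy.spatial.transform import Rotation as Rot/" h.py; cat h.py | head -12
```

```text
from rig import *
import numpy as np, cv2
from scipy.spatial.transform import Rotation as Rot
def save(n,img): cv2.imwrite('pics/'+n,cv2.cvtColor(img,cv2.COLOR_RGB2BGR))
def ray(c,uv):
    K=np.array(c['intrinsics']);d=np.array(c['distortion'],float)
    p=cv2.undistortPoints(np.array(uv,float).reshape(-1,1,2),K,d).reshape(-1,2)
    v=np.c_[p[:,0],-p[:,1],-np.ones(len(p))]
    return np.array(c['origin']),v@Rot.from_euler('xyz',np.array(c['rotation'])).as_matrix().T
def onplane(c,uv,z):
    o,v=ray(c,uv); return o+v*((z-o[2])/v[:,2])[:,None]
def depthpt(c,uv,d):
```

View pics/scene0.png

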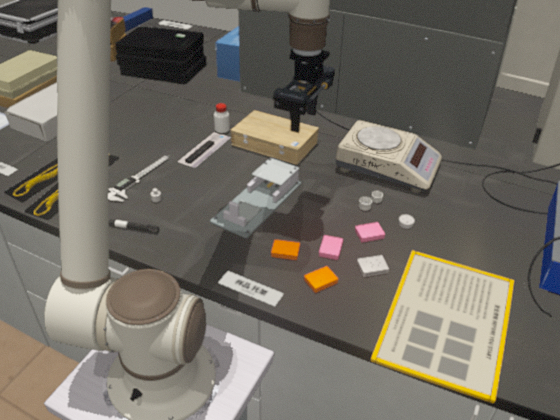

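View pics/wrist0.png

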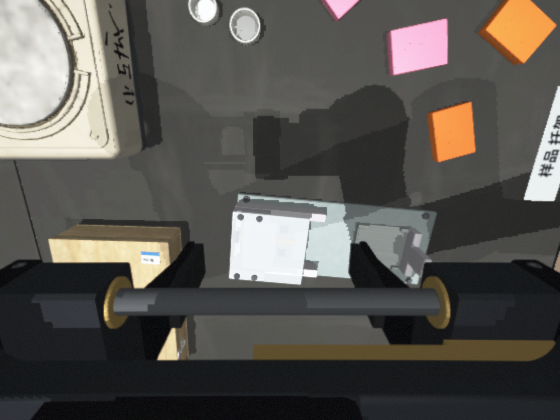

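```bash
python3 - <<'E'
from h import *
c=calibration('scene');f=np.load('pics/scene0.npz')
print('block,disc',onplane(c,[[373,265],[406,221]],.015).round(3))
P=f['p'].astype(int)[240:290,345:400]
m=((P.min(2)>130)&(P.max(2)-P.min(2)<40)).astype(np.uint8)
k=max(cv2.findContours(m,0,2)[0],key=cv2.contourArea);b=cv2.boxPoints(cv2.minAreaRect(k))+[345,240]
w=onplane(c,k.reshape(-1,2)+[345,240],.015);r=cv2.minAreaRect((w[:,:2]*1000).astype(np.float32));print(r)
c=np.load('pics/wrist0.npz')
uv=[[238,193],[435,212],[232,208],[229,279],[300,284],[405,240],[418,285]]
print(onplane(c,uv,0.0).round(3)); print(depthpt(c,uv,[c['d'][v,u] for u,v in uv]).round(3))
E
```

```text
block,disc [[ 0.447 -0.26   0.015]
 [ 0.633 -0.286  0.015]]
((451.2397766113281, -257.35992431640625), (48.95519256591797, 62.790672302246094), 38.415077209472656)
[[0.674 0.02  0.   ]
 [0.409 0.046 0.   ]
 [0.683 0.041 0.   ]
 [0.692 0.15  0.   ]
 [0.589 0.158 0.   ]
 [0.444 0.088 0.   ]
 [0.416 0.159 0.   ]]
[[ 0.674  0.019  0.003]
 [ 0.413  0.044  0.007]
 [ 0.683  0.041 -0.001]
 [ 0.692  0.15  -0.001]
 [ 0.593  0.127  0.05 ]
 [ 0.449  0.083  0.011]
 [ 0.417  0.159  0.001]]
```

>>> {"op": "carry_out", "data": {
  "motion": [-30, 30, 0, 0, 1, -30, 30, 0, 0, 1, -30, 30, 0, 0, 1, -30, 30, 0, 0, 1, 0, 0, 0, 0, 1, 0, 0, 0, 0, 1]
}}

```text
clock: 0.9
eef_pos: [0.5051, 0.1201, 0.2226]
ee_rot: [-3.141, -0.0, -1.57]
ft_force: [-0.4, 0.7, -0.3]
grip_width: 0.087
```

```bash
python3 - <<'E'
from h import *
s=observe();print(s['eef_pos'],s['ee_rot'])
n='wrist';c=calibration(n);p,d=snapshot(n);np.savez('pics/%s1.npz'%n,p=p,d=d,**{k:np.array(v) for k,v in c.items()})
save('wrist1.png',cv2.resize(p[60:330,140:500],None,fx=2.2,fy=2.2,interpolation=cv2.INTER_CUBIC))
E
```

```text
[0.50508708 0.12007047 0.22257862] [-3.14146322e+00 -7.19262565e-05 -1.57034364e+00]
```

View pics/wrist1.png

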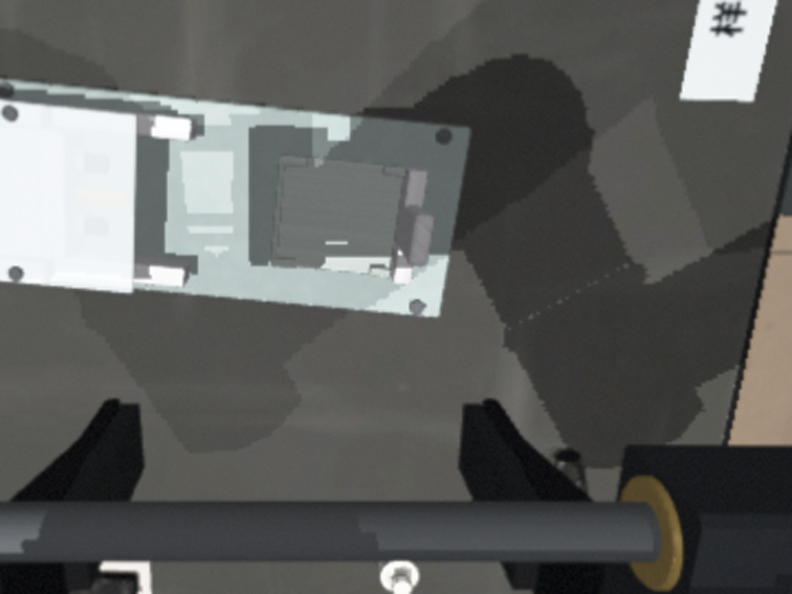

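```bash
python3 - <<'E'
from h import *
c=np.load('pics/wrist1.npz');d=c['d']
vv,uu=np.mgrid[0:420,0:560];uv=np.c_[uu.ravel(),vv.ravel()]
W=depthpt(c,uv,d.ravel()).reshape(420,560,3)
np.save('pics/W1.npy',W)
roi=np.zeros((420,560),bool);roi[90:210,140:360]=1
H=np.round(W[...,2]*1000).astype(int)
print(np.histogram(H[roi],bins=range(-10,80,3)))
for nm,lo,hi,x0,x1 in(('tab',60,72,.3,.5),('wall',27,34,.3,.5),('rails',26,34,.5,.7),('floor',9,14,.3,.6),('lip',15,20,.3,.6),('plate',2,8,.3,.8)):
    m=roi&(H>=lo)&(H<=hi)&(W[...,0]>x0)&(W[...,0]<x1)
    q=W[m]
    if len(q)<5: print(nm,len(q));continue
    r=cv2.minAreaRect((q[:,:2]*1000).astype(np.float32));print(nm,len(q),q.mean(0).round(4),r, q[:,2].std().round(4))
def px(a): return [[140+x/2.2,60+y/2.2] for x,y in a]
print('screws/plate',onplane(c,px([[444,136],[417,307],[470,127],[438,317],[10,113],[15,273]]),0.006).round(4).tolist())
print('rows', H[150:200:6,318:350].tolist())
E
```

```text
(array([   0,    0,  339, 7404,  145, 3351, 5983, 2456,  264,  147,   46,
         53,   91,  646,   22,   10,   17,   11,   13,  231, 4689,  141,
         10,   12,   59,  155,    2,    0,    0]), array([-10,  -7,  -4,  -1,   2,   5,   8,  11,  14,  17,  20,  23,  26,
        29,  32,  35,  38,  41,  44,  47,  50,  53,  56,  59,  62,  65,
        68,  71,  74,  77]))
tab 223 [0.4462 0.0952 0.0649] ((445.7113037109375, 95.60189819335938), (25.142131805419922, 10.025694847106934), 85.75359344482422) 0.0014
wall 266 [0.4463 0.0926 0.0297] ((445.6705322265625, 95.68782043457031), (61.349998474121094, 10.309782981872559), 84.20757293701172) 0.0011
rails 486 [0.5808 0.0777 0.0296] ((608.6846313476562, 80.35267639160156), (89.85790252685547, 86.90789794921875), 84.54133605957031) 0.001
floor 4330 [0.4962 0.0889 0.0107] ((511.0668029785156, 89.63565826416016), (107.85912322998047, 188.1014862060547), 84.715087890625) 0.0016
lip 324 [0.5004 0.0917 0.0165] ((524.1912841796875, 89.2923355102539), (85.70690155029297, 151.30624389648438), 81.31742858886719) 0.0013
plate 7562 [0.5225 0.0815 0.007
[... 587 characters left out ...]
 8, 8, 7, 7, 7, 9, 8, 8, 0, -1, 1], [12, 13, 20, 28, 36, 42, 47, 55, 61, 64, 65, 66, 67, 66, 65, 66, 66, 65, 7, 7, 8, 7, 8, 8, 7, 8, 6, 7, 1, 0, 0, 0], [12, 21, 27, 30, 38, 47, 55, 59, 62, 65, 65, 65, 65, 65, 65, 67, 65, 8, 8, 8, 10, 9, 7, 8, 8, 8, 8, -1, 0, -1, 0, 0], [20, 25, 28, 29, 29, 29, 30, 29, 31, 65, 64, 65, 65, 65, 65, 8, 10, 6, 6, 7, 7, 8, 9, 8, 9, 7, 0, -1, -1, 0, 1, 1], [25, 29, 30, 31, 29, 28, 30, 32, 29, 8, 7, 8, 8, 9, 9, 6, 9, 8, 7, 7, 9, 9, 7, 8, 7, 0, -1, 0, 0, 1, -1, 0], [7, 8, 8, 8, 8, 9, 7, 7, 7, 9, 8, 8, 6, 7, 7, 9, 8, 8, 9, 7, 7, 7, 8, 8, 1, 1, 1, 0, -1, 1, -1, 0], [8, 7, 9, 8, 8, 8, 8, 7, 8, 11, 11, 11, 11, 12, 9, 9, 8, 8, 7, 7, 8, 7, 8, 0, 1, 1, 0, -1, 1, -1, -1, 0]]
```

>>> {"op": "carry_out", "data": {
  "motion": [54, 9, 0, 0, 1, 54, 9, 0, 0, 1, 54, 9, 0, 0, 1, 54, 9, 0, 0, 1, 54, 9, 0, 0, 1, 50, 9, 0, 0, 1, 0, 0, 0, 0, 1, 0, 0, 0, 0, 1]
}}

```text
clock: 1.95
eef_pos: [0.4509, -0.2006, 0.2222]
ee_rot: [3.141, 0.0, -1.573]
ft_force: [0.3, 0.6, -0.4]
grip_width: 0.0866
```

```bash
python3 - <<'E'
from h import *
s=observe();print(s['eef_pos'],s['ee_rot'])
n='wrist';c=calibration(n);p,d=snapshot(n);np.savez('pics/%s2.npz'%n,p=p,d=d,**{k:np.array(v) for k,v in c.items()})
save('wrist2.png',p)
vv,uu=np.mgrid[0:420,0:560]
W=depthpt(c,np.c_[uu.ravel(),vv.ravel()],d.ravel()).reshape(420,560,3)
m=((W[...,2]>.008)&(W[...,2]<.03)&(vv<260)).astype(np.uint8)
for k in cv2.findContours(m,0,2)[0]:
    if cv2.contourArea(k)<150: continue
    M=np.zeros_like(m);cv2.drawContours(M,[k],-1,1,-1);q=W[(M>0)&(m>0)]
    q=q[q[:,2]>np.median(q[:,2])-.002]
    print(k.reshape(-1,2).mean(0).round(),np.median(q[:,2]).round(4),cv2.minAreaRect((q[:,:2]*1000).astype(np.float32)),p[M>0].mean(0).round())
E
```

```text
[ 0.45090556 -0.20063185  0.22219262] [ 3.14100330e+00  1.93836527e-04 -1.57273148e+00]
[263. 216.] 0.0149 ((466.26165771484375, -150.00653076171875), (59.79092788696289, 45.552345275878906), 11.034032821655273) [242. 170. 201.]
[116. 203.] 0.019 ((656.5712890625, -169.83370971679688), (31.556880950927734, 32.23617172241211), 65.34679412841797) [161. 162. 157.]
[ 80. 190.] 0.0174 ((700.6451416015625, -187.67881774902344), (28.554235458374023, 28.043441772460938), 42.259765625) [168. 169. 164.]
[343. 203.] 0.0148 ((360.9606628417969, -168.47634887695312), (44.95096206665039, 60.15170669555664), 55.92744827270508) [177.  96.  46.]
[197. 165.] 0.0149 ((559.3594970703125, -214.53707885742188), (45.52467346191406, 59.64934539794922), 40.69999313354492) [243. 169. 200.]
[ 15. 208.] 0.0253 ((777.5616455078125, -168.66688537597656), (143.57945251464844, 5.203533172607422), 89.6490707397461) [34. 35. 38.]
[278. 133.] 0.0148 ((450.82781982421875, -257.6327819824219), (44.971412658691406, 59.80271911621094), 38.21018600463867) [152. 152. 148.]
[115. 110.] 0.0135 ((640.4329833984375, -284.98565673828125), (37.238136291503906, 37.49727249145508), 45.93046569824219) [223. 222. 217.]
[340.  52.] 0.0095 ((375.5628662109375, -361.02081298828125), (70.58601379394531, 336.2474060058594), 89.76378631591797) [241. 217. 105.]
```

View pics/wrist2.png

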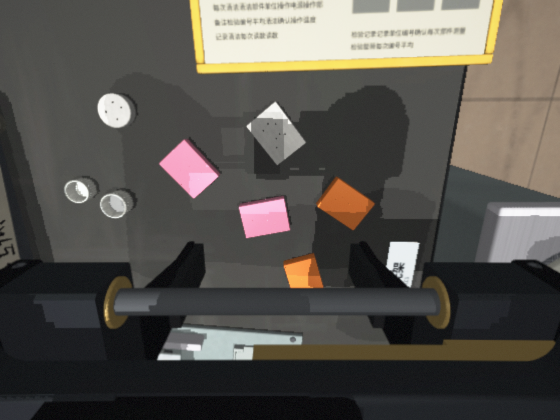

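>>> {"op": "carry_out", "data": {
  "motion": [57, 0, 0, 0, 0.6, 0, 0, 0, -9.6, 0.6, 0, 0, 20, -9.6, 0.6, 0, 0, 30, -9.6, 0.6, 0, 0, 40, -9.5, 0.6, 0, 0, 40, 0, 0.6, 0, 0, 30, 0, 0.6, 0, 0, 0, 0, 0.6, 0, 0, 0, 0, 0.6, 0, 0, 0, 0, 0.6]
}}

```text
clock: 3.25
eef_pos: [0.4523, -0.257, 0.0642]
ee_rot: [-3.14, -0.003, -0.902]
ft_force: [0.5, -0.2, -1.1]
grip_width: 0.0693
```

```bash
python3 - <<'E'
from h import *
s=observe();print(s['eef_pos'],np.degrees(s['ee_rot']),globals().get('pinch_z'),s['grip_width'])
n='wrist';c=calibration(n);p,d=snapshot(n);np.savez('pics/%s3.npz'%n,p=p,d=d,**{k:np.array(v) for k,v in c.items()})
vv,uu=np.mgrid[0:420,0:560]
W=depthpt(c,np.c_[uu.ravel(),vv.ravel()],d.ravel()).reshape(420,560,3)
print('to tcp', np.linalg.norm(W[...,:2]-s['eef_pos'][:2],axis=2).min())
m=(W[...,2]>.0125)&(W[...,2]<.0175)&(np.linalg.norm(W[...,:2]-[.4508,-.2576],axis=2)<.042)
q=W[m];print(len(q),cv2.minAreaRect((q[:,:2]*1000).astype(np.float32)) if len(q)>5 else '')
save('wrist3.png',p)
E
```

```text
[ 0.45230965 -0.25700924  0.06417416] [-1.79884014e+02 -1.58290316e-01 -5.16528650e+01] 0.0187 0.06934830416756718
to tcp 0.0001923671275357011
4355 ((450.8993835449219, -258.0946350097656), (45.05048751831055, 60.30950164794922), 38.144012451171875)
```

View pics/wrist3.png

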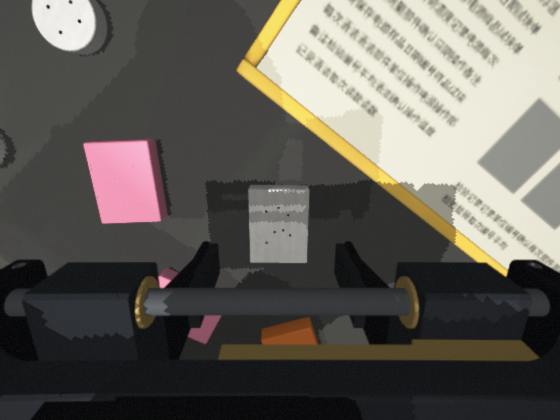

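>>> {"op": "carry_out", "data": {
  "motion": [0, 1.8, 20, 0, 0.6, 0, 0, 20, 0, 0.6, 0, 0, 15, 0, 0.6, 0, 0, 5, 0, 0.6, 0, 0, 0, 0, 0.6, 0, 0, 0, 0, 0.6, 0, 0, 0, 0, -1, 0, 0, 0, 0, -1, 0, 0, 0, 0, -1, 0, 0, 0, 0, -1, 0, 0, 0, 0, -1, 0, 0, 0, 0, -1],
  "squeeze": 25
}}

```text
clock: 4.8
eef_pos: [0.45, -0.2581, 0.0027]
ee_rot: [-3.141, -0.001, -0.902]
ft_force: [1.0, 1.4, 1.1]
grip_width: 0.0447
```

>>> {"op": "carry_out", "data": {
  "motion": [0, 0, -15, 0, -1, 0, 0, -30, 0, -1, 0, 0, -40, 0, -1, 0, 0, -35, -9.2, -1, 0, 0, 0, -9.2, -1, 0, 0, 0, -9.2, -1, 0, 0, 0, -9.2, -1, 0, 0, 0, -9.3, -1, 0, -40, 0, 0, -1, 0, -45, 0, 0, -1, 0, -50, 0, 0, -1, 0, -50, 0, 0, -1, 0, -50, 0, 0, -1, 0, -50, 0, 0, -1, 0, -45, 0, 0, -1, 0, -20, 0, 0, -1, 0, 0, 0, 0, -1, 0, 0, 0, 0, -1, 0, 0, 0, 0, -1]
}}

```text
clock: 7.18
eef_pos: [0.4833, 0.089, 0.1225]
ee_rot: [3.141, 0.001, -0.1]
ft_force: [0.3, 0.0, -3.6]
grip_width: 0.0445
```

```bash
python3 - <<'E'
from h import *
s=observe();print(s['eef_pos'],np.degrees(s['ee_rot']),s['grip_width'])
n='wrist';c=calibration(n);p,d=snapshot(n);np.savez('pics/%s4.npz'%n,p=p,d=d,**{k:np.array(v) for k,v in c.items()})
vv,uu=np.mgrid[0:420,0:560]
W=depthpt(c,np.c_[uu.ravel(),vv.ravel()],d.ravel()).reshape(420,560,3)
def rect(nm,m):
    q=W[m];print(nm,len(q),np.median(q[:,2]).round(4) if len(q) else '',cv2.minAreaRect((q[:,:2]*1000).astype(np.float32)) if len(q)>5 else '')
near=np.linalg.norm(W[...,:2]-s['eef_pos'][:2],axis=2)
z=s['eef_pos'][2]+.0123
rect('block top',(abs(W[...,2]-z)<.003)&(near<.045))
rect('wall',(abs(W[...,2]-.03)<.0025)&(W[...,0]<.5)&(W[...,0]>.4)&(abs(W[...,1]-.09)<.06))
rect('tab',(abs(W[...,2]-.066)<.004)&(W[...,0]<.5)&(W[...,0]>.4)&(abs(W[...,1]-.09)<.06))
save('wrist4.png',p)
E
```

```text
[0.48330549 0.0890064  0.12247262] [ 1.79974857e+02  4.19045365e-02 -5.70184283e+00] 0.044526539718947
block top 6117 0.1344 ((491.77593994140625, 87.77595520019531), (62.18585205078125, 44.6456298828125), 84.69639587402344)
wall 0  
tab 0
```

View pics/wrist4.png

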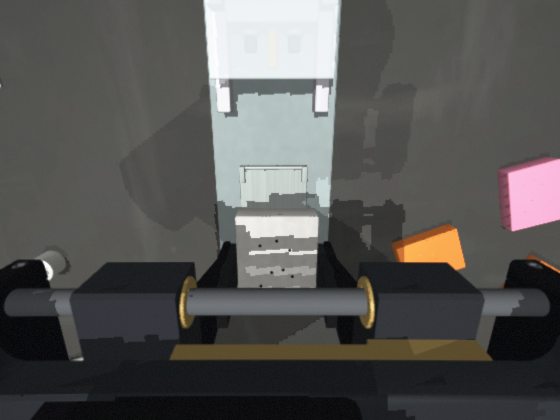

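```bash
python3 - <<'E'
from h import *
c=np.load('pics/wrist4.npz');d=c['d'];t=np.array([.48330,.08901]);a=np.radians(-5.55)
vv,uu=np.mgrid[0:420,0:560]
W=depthpt(c,np.c_[uu.ravel(),vv.ravel()],d.ravel()).reshape(420,560,3)
R=np.array([[np.cos(a),np.sin(a)],[-np.sin(a),np.cos(a)]])
L=(W[...,:2]-t)@R.T*1000   # fixture axes rel. TCP, mm
z=W[...,2]*1000
bt=(abs(z-134.5)<2)&(vv<250)&(abs(L[...,1])<30)
q=L[bt];print('block front/left/right',np.percentile(q,[.5,50,99.5],axis=0).round(1))
for r in range(160,210,4):
    print(r,[(int(round(z[r,u])),L[r,u].round(1).tolist()) for u in range(232,318,1) if 15<z[r,u]<20][::3])
for u in(222,325):
    print(u,[(r,int(z[r,u]),L[r,u].round(1).tolist()) for r in range(96,120,3)])
E
```

```text
block front/left/right [[ 10.8 -22.6]
 [ 21.2  -0.1]
 [ 30.6  22. ]]
160 []
164 []
168 [(16, [34.1, 33.6]), (16, [34.2, 30.8]), (15, [34.0, 28.3]), (15, [34.0, 25.5]), (15, [34.0, 20.1]), (15, [33.9, 4.7]), (15, [34.0, 0.2]), (15, [33.9, -12.5]), (16, [34.0, -22.4]), (17, [34.2, -25.0]), (16, [34.0, -27.8])]
172 [(18, [30.8, 33.5]), (17, [30.7, 30.9]), (17, [30.7, -23.3]), (18, [30.8, -25.9])]
176 [(16, [26.8, 33.9]), (17, [26.9, 31.1]), (17, [27.0, -23.4]), (18, [27.0, -26.1])]
180 [(15, [22.9, 34.1]), (16, [23.0, 31.3]), (17, [23.2, -23.5]), (17, [23.3, -26.2])]
184 []
188 []
192 []
196 []
200 []
204 []
208 []
222 [(96, 29, [94.5, 43.0]), (99, 29, [92.3, 43.2]), (102, 31, [90.0, 43.0]), (105, 29, [87.7, 43.4]), (108, 28, [85.4, 43.7]), (111, 28, [83.1, 43.9]), (114, 7, [80.6, 47.7]), (117, 7, [78.0, 47.8])]
325 [(96, 28, [94.4, -39.1]), (99, 29, [92.1, -39.1]), (102, 29, [89.9, -39.3]), (105, 28, [87.6, -39.5]), (108, 29, [85.3, -39.4]), (111, 29, [83.0, -39.6]), (114, 8, [80.4, -42.9]), (117, 6, [77.9, -43.4])]
```

>>> {"op": "carry_out", "data": {
  "motion": [0, -3.2, 30, 0, -1, 0, 0, 30, 0, -1, 0, 0, 25, 0, -1, 0, 0, 13, 0, -1, 0, 0, 0, 0, -1, 0, 0, 0, 0, -1, 0, 0, 0, 0, -1]
}}

```text
clock: 8.1
eef_pos: [0.4847, 0.0938, 0.0256]
ee_rot: [-3.14, -0.002, -0.098]
ft_force: [0.0, -0.4, -4.7]
grip_width: 0.0445
```

```bash
python3 - <<'E'
from h import *
s=observe();t=s['eef_pos'];print(t,np.degrees(s['ee_rot']))
n='wrist';c=calibration(n);p,d=snapshot(n);a=np.radians(-5.55)
vv,uu=np.mgrid[0:420,0:560]
W=depthpt(c,np.c_[uu.ravel(),vv.ravel()],d.ravel()).reshape(420,560,3)
R=np.array([[np.cos(a),np.sin(a)],[-np.sin(a),np.cos(a)]])
L=(W[...,:2]-t[:2])@R.T*1000;z=W[...,2]*1000
q=L[(abs(z-37.5)<3)&(vv<250)&(abs(L[...,1])<30)&(L[...,0]<40)];print('block',len(q),np.percentile(q,[.5,50,99.5],axis=0).round(1).tolist())
for r in range(130,230,4):
    o=[(int(round(z[r,u])),L[r,u].round(1).tolist()) for u in range(200,350) if 14.5<z[r,u]<19.5 and abs(L[r,u,1])<40 and L[r,u,0]<45]
    if o: print(r,o[0],o[len(o)//2],o[-1])
print(observe()['eef_pos'])
save('wrist5.png',p)
E
```

```text
[0.48474771 0.09376153 0.02555257] [-1.79931079e+02 -1.08753643e-01 -5.59303767e+00]
block 2921 [[10.6, -22.7], [21.3, -0.0], [30.6, 22.1]]
198 (17, [34.3, 28.5]) (15, [33.7, -0.5]) (17, [34.6, -31.8])
202 (18, [32.1, 28.5]) (15, [31.3, 24.1]) (18, [32.1, -31.9])
206 (17, [29.5, 28.7]) (15, [28.8, 24.2]) (17, [29.5, -32.1])
210 (16, [26.7, 28.9]) (15, [26.2, -27.9]) (17, [26.9, -32.3])
214 (16, [24.1, 28.5]) (16, [24.2, -28.4]) (16, [24.0, -32.7])
218 (16, [21.6, 28.6]) (17, [21.7, -28.4]) (16, [21.3, -32.9])
[0.48462086 0.09372858 0.02543855]
```

>>> {"op": "carry_out", "data": {
  "motion": [-0.5, 1.6, 0, 0, -1, 0, 0, 3, 0, -1, 0, 0, 3, 0, -1, 0, 0, 3, 0, -1, 0, 0, 1, 0, -1, 0, 0, 0, 0, -1, 0, 0, 0, 0, -1]
}}

```text
clock: 9.02
eef_pos: [0.4835, 0.0918, 0.0147]
ee_rot: [-3.142, -0.0, -0.098]
ft_force: [-0.2, -1.0, -1.0]
grip_width: 0.0449
```

>>> {"op": "carry_out", "data": {
  "motion": [0, 0, 0, 0, -0.3, 0, 0, 0, 0, 0.2, 0, 0, 0, 0, 0.5, 0, 0, 0, 0, 0.5, 0, 0, 0, 0, 0.5, 0, 0, -10, 0, 0.5, 0, 0, -30, 0, 0.5, 0, 0, -40, 0, 0.5, 0, 0, -40, 0, 0.5, -50, 0, -10, 0, 0.5, -20, 0, 0, 0, 0.5, 0, 0, 0, 0, 0.5, 0, 0, 0, 0, 0.5]
}}

```text
clock: 10.65
eef_pos: [0.4145, 0.099, 0.1451]
ee_rot: [-3.141, -0.001, -0.097]
ft_force: [0.2, 0.6, -0.5]
grip_width: 0.0651
```

```bash
python3 - <<'E'
from h import *
s=observe();t=s['eef_pos'];print(t,np.degrees(s['ee_rot']),s['joints'].round(2))
n='wrist';c=calibration(n);p,d=snapshot(n);a=np.radians(-5.55)
vv,uu=np.mgrid[0:420,0:560]
W=depthpt(c,np.c_[uu.ravel(),vv.ravel()],d.ravel()).reshape(420,560,3)
R=np.array([[np.cos(a),np.sin(a)],[-np.sin(a),np.cos(a)]])
L=(W[...,:2]-[.4836,.0921])@R.T*1000;z=W[...,2]*1000
def rect(nm,m):
    q=L[m];print(nm,len(q),np.median(z[m]).round(1),cv2.minAreaRect(q.astype(np.float32)) if len(q)>5 else '')
w=(abs(L[...,1])<36)&(L[...,0]<40)&(L[...,0]>-60)
rect('block',w&(abs(z-27)<1.5)&(L[...,0]>-29.))
rect('tab',w&(abs(z-66)<3));rect('wall',w&(abs(z-30.5)<1.6)&(L[...,0]<-29))
rect('lips',w&(abs(z-17)<1.5)&(L[...,0]>20))
save('wrist6.png',p)
E
```

```text
[0.41452751 0.09901192 0.14511836] [-1.79959536e+02 -7.54152796e-02 -5.58107033e+00] [ 0.62  0.12 -0.57  0.   -0.88  0.85]
block 3179 26.8 ((0.35160255432128906, -0.3741474151611328), (58.68569564819336, 44.82868576049805), 0.03949720412492752)
tab 338 65.3 ((-37.612030029296875, 0.05301666259765625), (25.70952796936035, 9.377012252807617), 89.57080078125)
wall 355 29.7 ((-37.6304931640625, 0.1647815704345703), (9.900002479553223, 61.08643341064453), 0.03516998514533043)
lips 204 16.5 ((28.456287384033203, 0.17719078063964844), (13.683345794677734, 61.34716033935547), 0.026154782623052597)
```

View pics/wrist6.png

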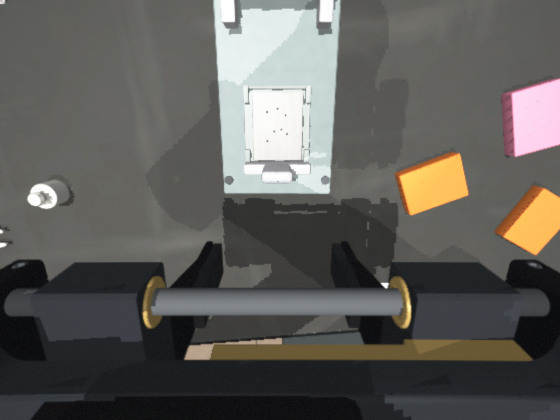

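>>> {"op": "carry_out", "data": {
  "motion": [31.6, 0, 20, 0, 0.5, 0, 0, 30, 0, 0.5, 0, 0, 30, 0, 0.5, 0, 0, 20, 0, 0.5, 0, 0, 7, 0, 0.5, 0, 0, 0, 0, 0.5, 0, 0, 0, 0, 0.5]
}}

```text
clock: 11.58
eef_pos: [0.446, 0.096, 0.0382]
ee_rot: [-3.141, -0.001, -0.098]
ft_force: [0.3, 0.2, 0.7]
grip_width: 0.0651
```

>>> {"op": "carry_out", "data": {
  "motion": [0, 0, 2, 0, 0.5, 0, 0, 0, 0, 0, 0, 0, 0, 0, -1, 0, 0, 0, 0, -1, 0, 0, 0, 0, -1, 0, 0, 0, 0, -1, 0, 0, 0, 0, -1, 0, 0, 0, 0, -1],
  "squeeze": 35
}}

```text
clock: 12.58
eef_pos: [0.4454, 0.096, 0.0356]
ee_rot: [-3.141, -0.001, -0.098]
ft_force: [-0.1, 1.8, -1.7]
grip_width: 0.0255
```

>>> {"op": "carry_out", "data": {
  "motion": [2, 0, 0, 0, -1, 5, 0, 0, 0, -1, 7, 0, 0, 0, -1, 7, 0, 0, 0, -1, 7, 0, 0, 0, -1, 7, 0, 0, 0, -1, 7, 0, 0, 0, -1, 7, 0, 0, 0, -1, 7, 0, 0, 0, -1, 7, 0, 0, 0, -1, 7, 0, 0, 0, -1, 5, 0, 0, 0, -1, 3, 0, 0, 0, -1, 2, 0, 0, 0, -1, 0, 0, 0, 0, -1, 0, 0, 0, 0, -1]
}}

```text
clock: 14.58
eef_pos: [0.5255, 0.088, 0.0356]
ee_rot: [-3.141, -0.001, -0.098]
ft_force: [1.4, 4.5, -1.5]
grip_width: 0.0257
```

```bash
python3 - <<'E'
from h import *
s=observe();t=s['eef_pos'];print(t,np.degrees(s['ee_rot']),s['ft_force'])
c=calibration('wrist');p,d=snapshot('wrist');a=np.radians(-5.55)
vv,uu=np.mgrid[0:420,0:560]
W=depthpt(c,np.c_[uu.ravel(),vv.ravel()],d.ravel()).reshape(420,560,3)
R=np.array([[np.cos(a),np.sin(a)],[-np.sin(a),np.cos(a)]])
L=(W[...,:2]-t[:2])@R.T*1000;z=W[...,2]*1000
m=(abs(z-30)<2)&(abs(abs(L[...,1])-39.5)<4)&(L[...,0]>0)&(L[...,0]<60)
for sg in(1,-1):
    q=L[m&(L[...,1]*sg>0)];print('rail',sg,len(q),q.min(0) if len(q) else '',q.max(0) if len(q) else '')
m=(abs(z-51)<2)&(abs(L[...,1])<50);q=L[m];print('cover front',np.percentile(q[:,0],1),np.percentile(q[:,1],[1,99]))
save('wrist7.png',p)
E
```

```text
[0.52545454 0.08803108 0.03559626] [-1.79964882e+02 -7.25201238e-02 -5.59221587e+00] [ 1.4448633   4.54079787 -1.45298291]
rail 1 466 [40.84296783 35.51232291] [59.99821576 43.4687837 ]
rail -1 466 [ 40.84037156 -43.49725929] [ 59.96355527 -35.50406969]
cover front 63.312832166773276 [-43.76381863  43.43989226]
```

View pics/wrist7.png

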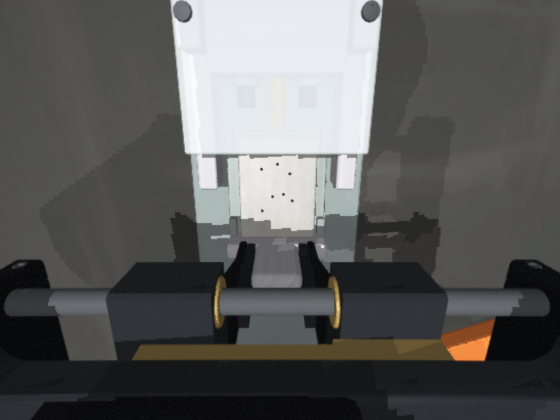

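>>> {"op": "carry_out", "data": {
  "motion": [2, 0, 0, 0, -1, 2, 0, 0, 0, -1, 2, 0, 0, 0, -1, 2, 0, 0, 0, -1, 2, 0, 0, 0, -1, 2, 0, 0, 0, -1, 2, 0, 0, 0, -1, 2, 0, 0, 0, -1, 0, 0, 0, 0, -1, 0, 0, 0, 0, -1]
}}

```text
clock: 15.88
eef_pos: [0.5386, 0.0867, 0.0356]
ee_rot: [3.141, 0.004, -0.098]
ft_force: [-6.0, 8.9, 4.6]
grip_width: 0.0255
```

>>> {"op": "carry_out", "data": {
  "motion": [0, -1, 0, 0, -1, 0, -1, 0, 0, -1, 1, 0, 0, 0, -1, 1, 0, 0, 0, -1, 1, 0, 0, 0, -1, 1, 0, 0, 0, -1, 0, 0, 0, 0, -1, 0, 0, 0, 0, -1]
}}

```text
clock: 16.88
eef_pos: [0.541, 0.0865, 0.0356]
ee_rot: [3.138, 0.008, -0.099]
ft_force: [-8.0, 4.2, 7.4]
grip_width: 0.0258
```

>>> {"op": "carry_out", "data": {
  "motion": [1, 0, 0, 0, -1, 1, 0, 0, 0, -1, 1, 0, 0, 0, -1, 1, 0, 0, 0, -1, 0, 0, 0, 0, -1, 0, 0, 0, 0, -1]
}}

```text
clock: 17.62
eef_pos: [0.5444, 0.0862, 0.0356]
ee_rot: [3.138, 0.009, -0.099]
ft_force: [-9.6, 4.5, 8.6]
grip_width: 0.0259
```

>>> {"op": "carry_out", "data": {
  "motion": [0.5, 0, 0, 0, -1, 0.5, 0, 0, 0, -1, 0.5, 0, 0, 0, -1, 0.5, 0, 0, 0, -1, 0, 0, 0, 0, -1, 0, 0, 0, 0, -1]
}}

```text
clock: 18.38
eef_pos: [0.545, 0.0861, 0.0356]
ee_rot: [3.138, 0.011, -0.099]
ft_force: [-14.0, 7.5, 11.5]
grip_width: 0.0256
```

>>> {"op": "carry_out", "data": {
  "motion": [0.5, -0.5, 0, 0, -1, 0.5, -0.5, 0, 0, -1, 0.5, 0, 0, 0, -1, 0.5, 0, 0, 0, -1, 0, 0, 0, 0, -1, 0, 0, 0, 0, -1]
}}

```text
clock: 19.12
eef_pos: [0.545, 0.0861, 0.0355]
ee_rot: [3.136, 0.015, -0.1]
ft_force: [-18.4, 6.4, 16.0]
grip_width: 0.0258
```

```bash
python3 - <<'E'
from h import *
s=observe();t=s['eef_pos'];print(t,np.degrees(s['ee_rot']),s['ft_force'],s['dq'].round(4))
c=calibration('wrist');p,d=snapshot('wrist');a=np.radians(-5.55)
vv,uu=np.mgrid[0:420,0:560]
W=depthpt(c,np.c_[uu.ravel(),vv.ravel()],d.ravel()).reshape(420,560,3)
R=np.array([[np.cos(a),np.sin(a)],[-np.sin(a),np.cos(a)]])
L=(W[...,:2]-t[:2])@R.T*1000;z=W[...,2]*1000
m=(abs(z-30)<2.5)&(abs(abs(L[...,1])-39.5)<4)&(L[...,0]>0)&(L[...,0]<60)
for sg in(1,-1):
    q=L[m&(L[...,1]*sg>0)];print('rail',sg,len(q),q.min(0) if len(q) else '')
m=(abs(z-51)<2.5)&(abs(L[...,1])<50);q=L[m];print('cover front',np.percentile(q[:,0],1))
m=(abs(z-66)<3)&(abs(L[...,1])<12)&(abs(L[...,0])<15);q=L[m];print('tab',len(q),np.percentile(q,[1,99],axis=0) if len(q) else '')
m=(abs(z-27)<2)&(abs(L[...,1])<27)&(L[...,0]>0)&(L[...,0]<45);q=L[m];print('block top vis',len(q),np.percentile(q,[1,99],axis=0), z[m].mean())
save('wrist8.png',cv2.resize(p[60:300,160:400],None,fx=2.4,fy=2.4))
E
```

```text
[0.54499724 0.08610424 0.03551192] [179.66343601   0.88407731  -5.71778441] [-18.42241054   6.44187041  15.9675738 ] [ 0.001   0.0014  0.0004  0.0001 -0.0007  0.0001]
rail 1 369 [21.41533121 35.51351212]
rail -1 365 [ 20.92410295 -43.4531118 ]
cover front 11.209601697153321
tab 658 [[ -1.05455176 -11.59301297]
 [  6.05784625  11.69406235]]
block top vis 3716 [[  5.32794736 -22.83824601]
 [ 36.75378626  21.60670773]] 26.707205002563338
```

View pics/wrist8.png

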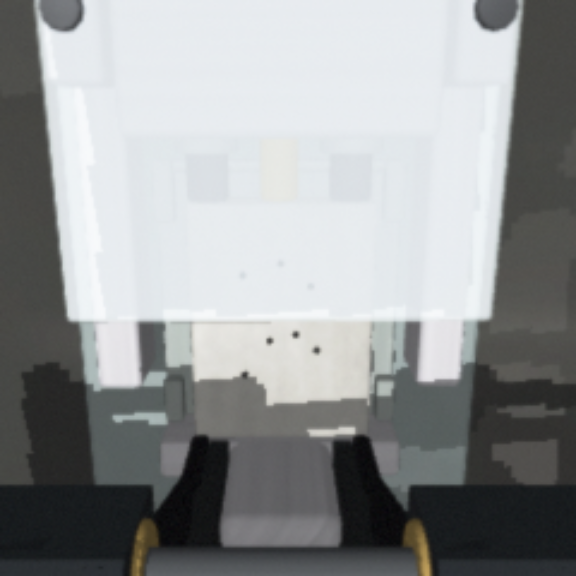

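>>> {"op": "carry_out", "data": {
  "motion": [0.5, 0, 0, 0, -1, 0, 0, 0, 0, -1, 0, 0, 0, 0, -1, 0, 0, 0, 0, -1, 0, 0, 0, 0, -1, 0, 0, 0, 0, -1, 0, 0, 0, 0, -1, 0, 0, 0, 0, -1, 0, 0, 0, 0, -1]
}}

```text
clock: 20.3
eef_pos: [0.545, 0.0861, 0.0355]
ee_rot: [3.135, 0.016, -0.1]
ft_force: [-18.6, 7.1, 17.3]
grip_width: 0.0256
```

Steady over a second, with no slip. I'm handing it in.

```bash
python3 -c "
from rig import *
print(sign_off());print(observe()['ft_force'],observe()['eef_pos'])"
```

```text
the job is handed in; nothing more can be done
None
the job is handed in; nothing more can be done
```

I laid the grey steel block flat in the pocket of the open drawer and let go of it. I then gripped the tab by its sides and slid the drawer shut in small steps. I handed in at about 20 s while still holding the drawer; sign-off gives no verdict.

**Block in the pocket, after release:** it was within about 0.5 mm of centre, its top was at 26.8 mm (27 expected), and it was under 0.1° off the slide axis. The drawer was still about 100 mm out.

**Drawer shut:**
- **At the stops:** the tool stopped moving at x = 0.545 m while the push force rose from 14 to about 19 N. The camera also shows the block against both studs.
- **Stop force:** I estimate about 7 N on the stops, after taking off the 10 N spring and about 1 N of friction. This is not a direct measurement.
- **Holding:** pose and force stayed steady through the last second of holding, with no slip.

**Less certain points:**
- **Home position:** rail distances put the tool at -36.2 mm, against -35 mm for the tab centre when home. The cover edge seemed to read about 8 mm the other way (11 mm, where about 43 was expected), but at that point the height mask was probably picking up other parts near the cover. I relied on the force and the picture instead.
- **Side and upward force:** about 7 N sideways and 17 N upward remain on the tool, probably because the arm flexes while pushing.
- **Bystanders:** I did not move near them, but I did not measure them again at the end.

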